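# Lock a clamped drum sander on and tip the dowels to the worker's end

## Task

Get the dowel-sanding station going: squeeze the sander's trigger right in, push its side lock-on button fully in while the trigger is held, then ease the trigger off so that the catch keeps it on with your hand away. After that, push down the tabbed edge of the rocking trough so that it tips over and all three dowels roll to its tab end and stay there. Use light finger force and never strain the sander, do not touch the dowels, and leave the glue bottle, mallet and pine panel where they are.

Things in the scene. Friction and masses are not known exactly. Their poses are not given: they have to be found in the camera images.
- sander: Drum sander: a level grey barrel, 60 mm in diameter, 240 mm long, in a bench clamp, rolled about its length so that its trigger faces up and leans 25 to 45 degrees to the robot's side. Origin on the barrel's axis, 118 mm above the bench. Axes: y along the barrel, z out of the trigger, x across it, away from the robot and up. Clamp bands from y = 85 mm outwards, lower than the trigger. Over 80 N in all strains it.
- trigger_face (a point): Middle of the trigger's pressing face; moves with it; axes as the sander's (press along -z). Black bar, 24 mm in x, 70 mm in y. From this point (released): a grey rib wall fills x = 13 to 23 mm, y = -45 to 45 mm, its top at z = 22 mm; the trigger lies in the corner beside it, its other long side (x = -12 mm) is free.
- trigger (a joint): Trigger travel in m: 0 released, 0.012 squeezed to its hard stop. Sprung: 2 N to start, 7 N at the stop. Held by the lock-on catch it stays at about 0.0055; squeezed again beyond 0.009 it is freed from the catch.
- lock_face (a point): Middle of the outer face of the lock-on button, a black round pin 20 mm in diameter on the rib's far side; axes as the sander's, pressed along -x, towards the trigger. Released it stands 12 mm out of the rib, at x = 35, y = 0, z = 5 mm from the released trigger face. Beside it there is room for a finger down to the squeezed trigger's level (z = -12 mm), so one finger can press each.
- lock (a joint): Lock-on button travel in m: 0 out, 0.009 fully in. Sprung: 1 N to start, 4 N fully in. Blocked after about 0.0015 unless the trigger is squeezed beyond 0.0095. It must be held in beyond 0.008 while the trigger is eased for the catch to take; caught, it stays at about 0.0075, else it springs back out.
- trough (a joint): Tip angle of the trough in rad: 0 tab end up (start), 0.44 tab end fully down against its stop. Light: about 1 to 2 N on the tab tips it; once the dowels have rolled over it stays down.
- trough_tab (a point): Middle of the top of the push tab, a flat pine tongue (42 mm long in x, 70 mm wide, 8 mm thick) at the rim of the trough's far end, away from the robot. Axes of the trough: x along it towards the tab, y across, z out of its floor. It lies 138 mm from the hinge along x and 28 mm above it along z, and falls about 60 mm when the trough is tipped.
- trough_pivot (a point): Middle of the trough's hinge, which runs along y at the level of the top of the trough's floor, 62 mm above the bench. The trough is an open plywood tray, inside 220 mm long (x = -110 to 110), 100 mm wide and 28 mm deep, walls 8 mm. This point tilts with the trough.
- dowel0_center (a point): Centre of a loose beech dowel, 30 mm in diameter and 90 mm long, lying across the trough, at first the one against the end wall near the robot. It has no fixed axes: it rolls.
- dowel1_center (a point): The same, the middle one.
- dowel2_center (a point): The same, the one nearest the hinge.
- dowel0: The dowel of dowel0_center (same origin).
- dowel1: The dowel of dowel1_center.
- dowel2: The dowel of dowel2_center.
- glue: Bystander: white glue bottle, 60 mm in diameter, 170 mm tall, origin under its centre.
- mallet: Bystander: rubber mallet lying on its side, head 60 mm in diameter and 100 mm long, wooden handle to 225 mm from the head; origin under the head, handle along -x.
- panel: Bystander: pine stool panel lying flat, 120 x 220 x 28 mm with four pegs standing 22 mm above it; origin under its centre.
There are look-alikes about, which are no part of the job. Leave any blue or purple look-alike of the dowel2 alone.

How it is judged (in metres and radians):
On the way, in this order (a step that is already met when the one before it is completed fails the run):
1. the trigger is squeezed right in (beyond 10 mm) (value of joint trigger above 0.01 m), for 0.1 s.
2. the lock-on button is in (beyond 7 mm) while the trigger is squeezed (value of joint trigger above 0.0085 m and value of joint lock above 0.007 m), for 0.1 s.
3. the trigger is eased and the catch holds it on with no finger on trigger or button (value of joint trigger between 0.004 and 0.0075 m and value of joint lock above 0.006 m and contact force between the fingers and sander below 0.3 N), for 0.3 s.
4. the trough is tipped and the dowels have rolled to the tab end (value of joint trough above 0.38 rad and x of each of dowel0_center, dowel1_center, dowel2_center in the frame of trough_pivot above 0.015 m and z of each of dowel0_center, dowel1_center, dowel2_center in the frame of trough_pivot below 0.025 m), for 0.2 s.
At the end, for the whole second after the job is handed in: The sander's trigger is held by its catch (travel 4 to 7.5 mm) with the lock-on button in (beyond 6 mm); the trough is tipped (beyond 0.38 rad) and all three dowels lie in it, each at least 15 mm past the hinge towards the tab end, at rest (all of step 4 and value of joint trigger between 0.004 and 0.0075 m and value of joint lock above 0.006 m and linear speed of each of dowel0, dowel1, dowel2 below 0.03 m/s); the robot touches nothing.
It fails at once if the sander is strained: fingers press on it with more than 80 N in all (contact force between the fingers and sander above 80 N).
It fails at once if a dowel is touched by the robot (contact force between any of the arm, the fingers and dowel0 above 0.3 N or contact force between any of the arm, the fingers and dowel1 above 0.3 N or contact force between any of the arm, the fingers and dowel2 above 0.3 N).
It fails at once if the glue bottle, mallet or panel is moved more than 30 mm (distance of any of glue, mallet, panel from where it was at the start of the episode above 0.03 m).
It also fails if it takes over 58 s, if anything falls off the work surface, if the arm or the gripper's body presses on something with over 40 N, if the wrist force passes 120 N, or if a joint passes its speed limit or range.

## Robot

A 6-joint arm with a two-finger parallel gripper is mounted at the origin on the work surface. World frame = base frame: x ahead of the robot, y to its left, z up, the work surface at z = 0. Lengths are in m, angles in degrees, forces in N, time in s.
With the tool pointing down it reaches from about 0.4 to 0.825 m from the base axis. Payload 7 kg.
Tool frame: the origin (TCP) lies between the finger pads; the fingertips stand 19 mm ahead of it and the grasp point (between the pads) is the TCP; x points along the fingers, y is the direction in which the jaws open and shut, and the axes are right-handed (so a half turn about x gives the same grasp; the last joint's range is limited). The gripper opens to 88 mm and grips with 3 to 60 N. Pads are 19 mm wide; open, the fingers measure 130 mm over their backs; the gripper's body (78 mm by 193 mm) begins 47 mm behind the grasp point.
Start: joints at [-56.259, 20.546, 0.682, 0, -70.136, -16.507], TCP at [0.2, -0.645, 0.246] pointing down, gripper open.
Joint ranges: [-176.03, 176.03], [-82.01, 121.73], [-58.28, 71.71], [-173.87, 95.51], [-174.79, -0.11], [-173.66, 173.66]. Speed limits (degrees/s): [136.94, 136.94, 172.46, 180, 180, 180].

## Interface

Orientations are given as [roll, pitch, yaw] about the fixed x, y, z axes, in that order (R = Rz(yaw) Ry(pitch) Rx(roll)).
In Python, from plant import r gives the robot as it stands.
- The arm moves only by the tool send_rows, never from a script. Its argument "plan" is a list of rows, each a list of 2 entries, a list of its own where there are three numbers: the shift along the tool's x, y, z scaled (see below), then the turn, a rotation vector about the tool's x, y, z scaled (see below). A call has exactly 5 rows; each row is the pose to reach, as a shift and turn from the pose measured when the call began, along the tool's axes at that moment; what a row does not reach only later rows make up. The controller multiplies each number of a shift by 0.15 m and each number of a turn by pi/4 rad. A row lasts 1/10 s, in which the tool goes at most 50 mm and 8.59 degrees, less where a joint would pass 70% of its speed; a pose out of reach is approached as far as the arm can. A call with a number of a shift or a turn outside -1 to 1 is refused whole. A call with a gripper value outside its range is refused whole. "jaw" is the opening, from -1 (shut) to 1 (fully open), so that 0 is half open, set as the call begins (left out, the last holds). The fingers move at their own pace and stop on an object; "force" is the grip in N (left out, the last holds). Time passes only in rows, so rows that repeat a pose let the fingers close, or fill a call up. It gives the time, the measured TCP pose, the force and the opening at its end, in the units of the state.
- r.get_state(): the state, without advancing time (a new reading comes with each control period).
- r.capture(name): name is "scene" or "top" or "wrist"; returns a dict with "color" (420x560x3 uint8, red, green, blue), "range_z" (420x560 float32, m along the optical axis (not along the pixel's ray), 0 where there is no reading), "mtx" (3x3 intrinsics, pixels), "k1" (the pictures are not rectified: a ray, as slopes to the right and down, at radius r is drawn at 1 + k1 r^2 times it, then the intrinsics apply), "pose" (4x4, takes a point from camera to world coordinates). Camera axes: x right, y down, z forward; pixel columns grow to the right and rows downward; lengths in m; the calibration is good to about 2 mm. A picture is of the moment at which its call begins.
- r.close_job(): hands the job in, once; it reports no verdict.
Trained networks look in a picture, given as the dict that the camera call returned (one of the last four; its "shot" number tells which), for a name from the list of things; names that differ only in an ending like _2 or _b are one class to them, and where a whole thing is asked for, a point or a joint stands for the part that bears it (a point fixed in the world has none). Each returns a list of dicts, best first, with "score" (0 to 1); they miss things now and then, are a little off and sometimes report something else, mostly with a low value. They report only what shows in the picture. A call takes as long as a camera call. They do not tell look-alikes from the thing itself.
- r.find_in(picture, target): "uv" ([column, row] in pixels, amid what is visible of it).
- r.trace(picture, target): "mask" (420x560 bool, what is visible of it) and "uv" ([column, row] in pixels, amid what is visible of it).
The state is a dict: "time_s": time; "joints": joint angles; "qd": joint speeds; "joint_torque": joint torques, N m; "tcp_pos": TCP position; "eef_rot": TCP orientation; "contact_force": force on the tool from outside, world axes, zero at the start; "moment": the same for the moment, N m; "gripper_width": finger opening in m.
Only numpy, scipy, OpenCV 4.12 (cv2) and the standard library are available. Lean on these libraries where they do the work, as an engineer would, in place of code of your own. Each camera call takes 0.05 s, during which the arm holds its last target. There are 200 camera calls.

## Working session

There is one attempt and no reset: what is moved stays moved. The work goes in short steps, Python scripts to look and compute and a tool call to move; the robot and the scene stay as the last step left them, time stands still between calls to the robot, and variables do not carry over. Pictures are saved under pics/ and viewed, about 8 in all and at most 12, crops included, and the job is handed in when it is done.

Besides the shell and the picture viewer there is one more tool, called after ">>>" as name(argument=value, ...) on one line, values as JSON. send_rows: Moves the arm, as the interface text tells. Its arguments: {"type":"object","properties":{"plan":{"type":"array"},"jaw":{"type":"number"},"force":{"type":"number"}},"required":["plan"]}

```bash
ls; mkdir -p pics; cat > h.py <<'E'
import numpy as np, cv2
from scipy.spatial.transform import Rotation as R
from plant import r
def cloud(p):
    """world xyz per pixel (420x560x3), nan where no range"""
    K=np.array(p['mtx']);k1=p['k1'];H,W=p['range_z'].shape
    u,v=np.meshgrid(np.arange(W),np.arange(H))
    pts=np.stack([u,v],-1).reshape(-1,1,2).astype(float)
    s=cv2.undistortPoints(pts,K,np.array([k1,0,0,0.])).reshape(H,W,2)
    z=np.where(p['range_z']>0,p['range_z'],np.nan)
    c=np.dstack([s[...,0]*z,s[...,1]*z,z]); T=np.array(p['pose'])
    return c@T[:3,:3].T+T[:3,3]
def tool(): # TCP pos & rotation matrix
    s=r.get_state(); return np.array(s['tcp_pos']),R.from_euler('xyz',s['eef_rot'],degrees=True)
def delta(pos,rot):
    """plan entries from present pose to pos, rot"""
    p,q=tool(); return np.round(q.inv().apply(np.array(pos)-p)/0.15,4),np.round((q.inv()*rot).as_rotvec()/(np.pi/4),4)
E
python3 - <<'E'
from h import *
print(r.get_state())
for n in ['scene','top']:
    p=r.capture(n); cv2.imwrite(f'pics/{n}0.png',p['color'][...,::-1]); np.savez(f'pics/{n}0.npz',**{k:np.array(v) for k,v in p.items()})
    print(n,p['pose'],p['mtx'],p['k1'])
    C=cloud(p)
    for t in ['sander','trigger_face','lock_face','trough_tab','trough_pivot','dowel0_center','glue','mallet','panel']:
        f=r.find_in(p,t)
        print(t,[(np.round(x['uv']).astype(int).tolist(),round(x['score'],2),np.round(C[int(x['uv'][1]),int(x['uv'][0])],3).tolist()) for x in f[:4]])
E
```

```text
pics
{'time_s': 0.0, 'joints': array([-5.62585548e+01,  2.05909657e+01,  6.34270102e-01, -1.92392122e-02,
       -7.01361496e+01, -1.65061596e+01]), 'qd': array([ 0.01154366,  0.03007568, -0.04374572, -0.05570673,  0.0453951 ,
        0.03962989]), 'joint_torque': array([ 7.56708178e-04, -5.82724249e+01,  2.93054527e+01,  6.99665576e+00,
        7.05490995e-03, -1.89223783e-04]), 'tcp_pos': array([ 0.19982981, -0.64426702,  0.2446345 ]), 'eef_rot': array([ 95.48449408,  89.90540901, 112.71322781]), 'contact_force': array([0.86064835, 0.18589838, 0.5230311 ]), 'moment': array([0.01342754, 0.06678519, 0.00424137]), 'gripper_width': 0.0879803331940248}
scene [[ 0.39706152  0.59354861 -0.70003014  1.53135616]
 [ 0.91764999 -0.27016206  0.29142915 -0.39560046]
 [-0.01614422 -0.75809796 -0.65194084  1.02388471]
 [ 0.          0.          0.          1.        ]] [[457.64957473   0.         285.29079136]
 [  0.         457.64957473 212.16469884]
 [  0.           0.           1.        ]] -0.10256789701069727
sander [([321, 197], 0.68, [0.566, 0.126, 0.143])]
trigger_face [([229, 238], 0.65,
[... 825 characters left out ...]
 0.149]), ([448, 214], 0.41, [0.548, -0.516, 0.05])]
trigger_face [([210, 227], 0.49, [0.507, 0.143, 0.175]), ([252, 130], 0.33, [0.775, 0.042, 0.118])]
lock_face [([205, 218], 0.63, [0.532, 0.156, 0.175]), ([333, 206], 0.33, [0.57, -0.179, 0.07])]
trough_tab [([331, 209], 0.85, [0.564, -0.176, 0.071])]
trough_pivot [([327, 205], 0.71, [0.576, -0.165, 0.07]), ([450, 212], 0.37, [0.553, -0.52, 0.055])]
dowel0_center [([328, 257], 0.76, [0.432, -0.166, 0.065])]
glue [([253, 126], 0.81, [0.783, 0.039, 0.128]), ([326, 254], 0.56, [0.44, -0.157, 0.067]), ([326, 248], 0.27, [0.454, -0.159, 0.076])]
mallet [([449, 212], 0.69, [0.553, -0.517, 0.054])]
panel [([84, 234], 0.64, [0.496, 0.527, 0.028])]
```

```bash
python3 - <<'E'
import cv2
a=cv2.imread('pics/scene0.png')[120:330,90:430]; cv2.imwrite('pics/s1.png',cv2.resize(a,None,fx=2.3,fy=2.3,interpolation=cv2.INTER_CUBIC))
a=cv2.imread('pics/top0.png')[80:300,150:400]; cv2.imwrite('pics/t1.png',cv2.resize(a,None,fx=2.7,fy=2.7,interpolation=cv2.INTER_CUBIC))
E
```

```text
(no output)
```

View pics/s1.png

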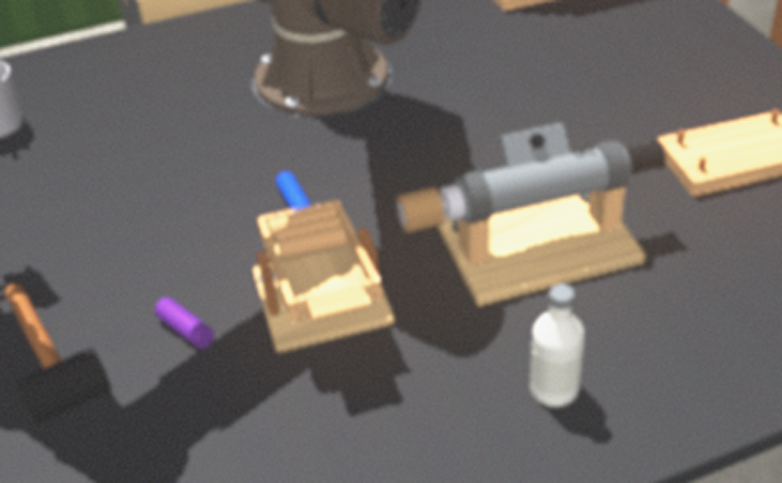

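View pics/t1.png

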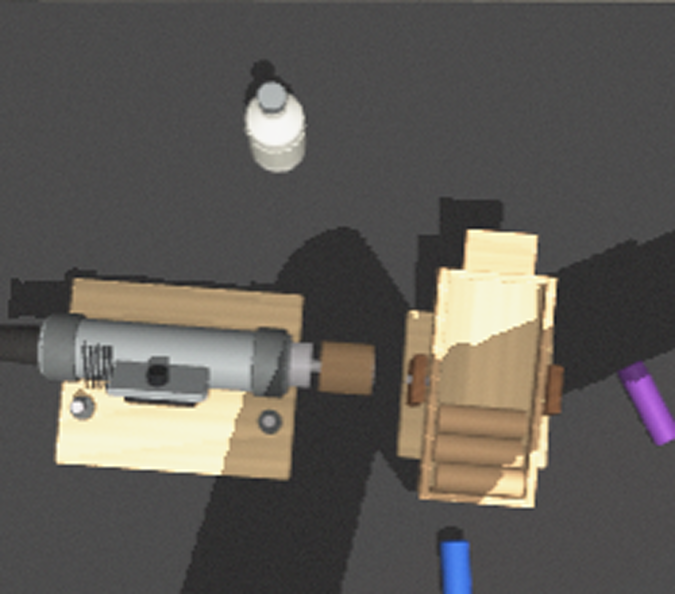

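The two pictures give this layout:
- **Sander:** the barrel is at top-crop (50–290, 355). Its grey rib has the round black button at (157,372), and the black trigger bar lies on the robot side of the rib at (160,403).
- **Trough:** it is at (490,390), with the tab at (502,250) and three beech dowels at (480,420), (480,448) and (480,480).
- **Look-alikes:** blue at (455,570) and purple at (648,405) lie on the bench. Neither is to be touched.

Next I'll fit the sander frame from the point clouds.

```bash
cat > fit.py <<'E'
from h import *
from scipy.optimize import least_squares
def load(n): return dict(np.load(f'pics/{n}.npz',allow_pickle=True))
def fitcyl(P):
    # params: x0,z0 (at y=0.13), slopes; level barrel, r=.03
    def f(q): 
        d=np.array([q[2],1,0]); d/=np.linalg.norm(d)
        w=P-np.array([q[0],.13,q[1]]); w=w-np.outer(w@d,d); return np.linalg.norm(w,axis=1)-.03
    s=least_squares(f,[.56,.118,0],loss='soft_l1',f_scale=.003); return s.x,np.median(abs(f(s.x)))
E
python3 - <<'E'
from fit import *
for n in ['scene0','top0']:
    p=load(n);p['k1']=float(p['k1']);C=cloud(p);P=C.reshape(-1,3);P=P[np.isfinite(P).all(1)]
    m=(P[:,1]>.04)&(P[:,1]<.2)&(P[:,0]>.545)&(P[:,0]<.62)&(P[:,2]>.11)&(P[:,2]<.155)
    print(n,m.sum(),fitcyl(P[m]))
    # x-z profile, y .13..16
    for y0 in (.10,.14,.18):
        q=P[(abs(P[:,1]-y0)<.004)&(P[:,2]>.05)&(P[:,0]>.44)&(P[:,0]<.65)];q=q[np.argsort(q[:,0])]
        print(y0,(q[::max(1,len(q)//25)][:,[0,2]]*1000).round().astype(int).tolist())
    for t in ['lock','trigger','trough']: pass
p=load('top0');p['k1']=float(p['k1']);C=cloud(p)
print('btn',C[218,206:212].round(3).tolist()); print('rib', [C[v,220].round(3).tolist() for v in range(208,234,2)])
print('tab',[C[v,336].round(3).tolist() for v in range(164,182,2)])
E
```

```text
scene0 820 (array([0.55126658, 0.11874285, 0.05651454]), np.float64(0.0018340914528481595))
0.1 [[535, 145], [536, 145], [541, 147], [542, 146], [546, 149], [548, 147], [549, 149], [550, 143], [551, 148], [554, 148], [556, 146], [556, 144], [556, 145], [559, 138], [559, 150], [560, 144], [561, 145], [562, 144], [563, 143], [567, 144], [567, 142], [568, 142], [569, 140], [570, 99], [571, 143], [571, 138], [572, 133], [572, 141], [572, 100], [573, 133], [573, 125], [575, 139], [575, 124], [575, 140], [575, 108], [575, 131], [576, 113], [576, 129], [577, 134], [578, 120], [578, 113], [578, 110], [579, 126], [579, 123], [579, 119], [579, 114], [581, 119]]
0.14 [[510, 173], [514, 175], [517, 170], [521, 167], [523, 171], [528, 163], [529, 156], [530, 158], [532, 177], [536, 160], [536, 176], [536, 149], [542, 150], [548, 149], [555, 146], [559, 147], [563, 148], [569, 140], [572, 140], [575, 141], [576, 138], [577, 126], [579, 109], [580, 123], [581, 121], [584, 117]]
0.18 [[516, 178], [519, 168], [520, 176], [525, 175], [528, 163], [530, 167], [532, 154], [534, 159], [538, 158], [540, 15
[... 1393 characters left out ...]
, [580, 135], [580, 134], [583, 125]]
btn [[0.529, 0.153, 0.178], [0.529, 0.151, 0.177], [0.529, 0.148, 0.18], [0.529, 0.146, 0.176], [0.529, 0.143, 0.178], [0.529, 0.141, 0.173]]
rib [[0.557, 0.123, 0.145], [0.552, 0.122, 0.149], [0.547, 0.123, 0.143], [0.542, 0.122, 0.145], [0.537, 0.122, 0.146], [0.531, 0.121, 0.153], [0.525, 0.12, 0.16], [0.52, 0.12, 0.167], [0.514, 0.119, 0.173], [0.509, 0.118, 0.178], [0.504, 0.119, 0.172], [0.501, 0.122, 0.141], [0.502, 0.138, 0.013]]
tab [[0.705, -0.206, -0.002], [0.671, -0.183, 0.125], [0.667, -0.184, 0.119], [0.661, -0.183, 0.121], [0.656, -0.184, 0.119], [0.651, -0.184, 0.118], [0.646, -0.184, 0.116], [0.64, -0.184, 0.117], [0.635, -0.183, 0.117]]
```

```bash
cat >> fit.py <<'E'
def rib(P,cyl,prior=None):
    a=np.array([cyl[0],.13,cyl[1]]); y=np.array([cyl[2],1,0]);y/=np.linalg.norm(y)
    e=np.cross(y,[0,0,1.]) # horizontal, away
    w=P-a; L=np.c_[w@e,w@y,w[:,2]]
    out=None; th=np.radians(38); off=.023
    for it in range(8):
        x=np.array([np.cos(th),0,np.sin(th)]);z=np.array([-np.sin(th),0,np.cos(th)])
        X=L@x;Z=L@z
        m=(abs(X-off)<(.008 if it<3 else .005))&(Z>.034)&(Z<.056)&(L[:,1]>-.03)&(L[:,1]<.09)
        A=np.c_[L[m][:,2],np.ones(m.sum())]
        f=lambda q:L[m][:,0]*np.cos(q[0])+L[m][:,2]*np.sin(q[0])-q[1]
        s=least_squares(f,[th,off],loss='soft_l1',f_scale=.002);th,off=s.x
    return np.degrees(th),off,m.sum(),L@np.c_[x,[0,1,0],z],m
E
python3 - <<'E'
from fit import *
Ps=[]
for n in ['scene0','top0']:
    p=load(n);p['k1']=float(p['k1']);P=cloud(p).reshape(-1,3);P=P[np.isfinite(P).all(1)]
    m=(P[:,1]>.04)&(P[:,1]<.25)&(P[:,0]>.47)&(P[:,0]<.62)&(P[:,2]>.1)&(P[:,2]<.22);P=P[m];Ps.append(P)
cyl=np.array([.5512,.118,.0558])
for P in Ps+[np.vstack(Ps)]:
    th,off,n,S,m=rib(P,cyl); print(th,off,n)
    k=(S[:,0]>.008)&(S[:,0]<.028)&(S[:,2]>.045)
    print(' rib y pct',np.percentile(S[k,1],[1,3,50,97,99]).round(4),'z pct',np.percentile(S[k,2],[50,90,97,99]).round(4))
    k=(S[:,0]>.029)&(S[:,0]<.045)&(S[:,2]>.038); print(' btn',k.sum(),np.median(S[k],0).round(4))
    k=(S[:,0]>-.02)&(S[:,0]<.008)&(S[:,2]>.032); print(' trig',k.sum(),np.median(S[k],0).round(4))
E
```

```text
36.365932449888575 0.006780901428502851 167
 rib y pct [-0.0247 -0.0208  0.0228  0.062   0.0627] z pct [0.0561 0.0668 0.0703 0.0711]
 btn 0 [nan nan nan]
 trig 251 [0.005  0.0118 0.053 ]
39.677700226917366 0.02029266667772557 19
 rib y pct [-0.0261 -0.0242  0.0163  0.0595  0.0612] z pct [0.061  0.0708 0.0722 0.0734]
 btn 0 [nan nan nan]
 trig 179 [ 0.0012 -0.0077  0.0493]
40.65246775829645 0.00958638084153023 311
 rib y pct [-0.0258 -0.0235  0.0181  0.0611  0.0626] z pct [0.059  0.0694 0.0713 0.0723]
 btn 0 [nan nan nan]
 trig 319 [ 0.0049 -0.0016  0.0518]
  return _methods._mean(a, axis=axis, dtype=dtype,
  ret = um.true_divide(
```

```bash
cat >> h.py <<'E'
def sframe(th,yaw=-np.degrees(np.arctan(.0558))):
    """sander rotation (cols x,y,z)"""
    return R.from_euler('z',yaw,degrees=True)*R.from_euler('y',-th,degrees=True)
def toolrot(S,sgn):
    m=S.as_matrix(); x=-m[:,2]; y=sgn*m[:,0]; return R.from_matrix(np.c_[x,y,np.cross(x,y)])
E
python3 - <<'E'
from h import *
p,q=tool(); print(p,q.as_matrix().round(3))
S=sframe(39); print(S.as_matrix().round(3))
a=np.array([.5523,.148,.118]); tgt=a+S.apply([.006,0,.048+.17]); print(tgt)
for s in (1,-1):
    T=toolrot(S,s); print(s,delta(tgt,T),(q.inv()*T).magnitude()*57.3)
E
```

```text
[ 0.19994726 -0.64466285  0.24554336] [[-0.    -0.296  0.955]
 [ 0.     0.955  0.296]
 [-1.     0.    -0.   ]]
[[ 0.776  0.056 -0.628]
 [-0.043  0.998  0.035]
 [ 0.629  0.     0.777]]
[0.41997687 0.15538363 0.29119374]
1 (array([-0.3041,  4.6597,  2.9811]), array([ 2.3453, -0.8306,  0.5769])) 114.94020406453284
-1 (array([-0.3041,  4.6597,  2.9811]), array([-1.4829, -0.5251, -0.756 ])) 78.54672826939552
```

>>> send_rows(plan=[[[-0.1, 0.25, 0.15], [0, 0, 0]], [[-0.2, 0.5, 0.3], [0, 0, 0]], [[-0.3, 0.75, 0.45], [0, 0, 0]], [[-0.4, 0.95, 0.6], [0, 0, 0]], [[-0.5, 1, 0.7], [0, 0, 0]]], jaw=-0.1, force=10)

```text
time_s: 1.5
tcp_pos: [0.2558, -0.4676, 0.3222]
eef_rot: [-42.9, 89.9, -25.6]
contact_force: [1.5, -1.2, 0.2]
gripper_width: 0.0534
```

>>> send_rows(plan=[[[0, 0.25, 0.15], [0, 0, 0]], [[0, 0.5, 0.3], [0, 0, 0]], [[0, 0.75, 0.45], [0, 0, 0]], [[0, 0.95, 0.6], [0, 0, 0]], [[0, 1, 0.7], [0, 0, 0]]])

```text
time_s: 2.0
tcp_pos: [0.3113, -0.2908, 0.323]
eef_rot: [-31.8, 89.8, -14.4]
contact_force: [0.4, -0.6, 0.0]
gripper_width: 0.0396
```

>>> send_rows(plan=[[[0, 0.25, 0.15], [0, 0, 0]], [[0, 0.5, 0.3], [0, 0, 0]], [[0, 0.75, 0.45], [0, 0, 0]], [[0, 0.95, 0.6], [0, 0, 0]], [[0, 1, 0.7], [0, 0, 0]]])

```text
time_s: 2.5
tcp_pos: [0.3669, -0.1138, 0.3237]
eef_rot: [-18.8, 89.6, -1.2]
contact_force: [0.3, -0.1, 0.8]
gripper_width: 0.0394
```

```bash
cat > go.py <<'E'
import sys
from h import *
th,sx,sy,sz=map(float,sys.argv[1:5])  # target in sander axes from rough origin
S=sframe(th); a=np.array([.5523,.148,.118]); print(tool()[0],r.get_state()['time_s'],r.get_state()['joints'].round(1)); print(delta(a+S.apply([sx,sy,sz]),toolrot(S,-1)))
E
python3 go.py 39 .006 0 .218
```

```text
[ 0.36692675 -0.11379284  0.32373952] 2.5 [ 12.8 -11.6 -24.8   0.1 -76.5 -85.3]
(array([0.219 , 1.6043, 0.8779]), array([-1.4768, -0.5173, -0.75  ]))
```

>>> send_rows(plan=[[[0.02, 0.19, 0.1], [-0.15, -0.05, -0.075]], [[0.04, 0.38, 0.2], [-0.3, -0.1, -0.15]], [[0.06, 0.57, 0.3], [-0.45, -0.15, -0.225]], [[0.08, 0.76, 0.4], [-0.6, -0.2, -0.3]], [[0.1, 0.95, 0.5], [-0.75, -0.25, -0.375]]])

```text
time_s: 3.0
tcp_pos: [0.3957, 0.0461, 0.3094]
eef_rot: [-72.8, 69.5, -20.8]
contact_force: [0.6, 0.4, 0.2]
gripper_width: 0.0396
```

```bash
python3 go.py 39 .006 0 .218
```

```text
[0.39567087 0.04611721 0.309438  ] 3.0 [  55.5  -21.8  -44.5   22.3  -64.  -102.8]
(array([0.0763, 0.3556, 0.6629]), array([-0.7203, -0.2566, -0.3773]))
```

>>> send_rows(plan=[[[0.02, 0.07, 0.13], [-0.14, -0.05, -0.075]], [[0.03, 0.14, 0.26], [-0.29, -0.1, -0.15]], [[0.05, 0.21, 0.4], [-0.43, -0.15, -0.225]], [[0.06, 0.28, 0.53], [-0.58, -0.2, -0.3]], [[0.08, 0.355, 0.66], [-0.72, -0.257, -0.377]]])

```text
time_s: 3.5
tcp_pos: [0.4259, 0.1642, 0.3116]
eef_rot: [-90.4, 52.2, -3.5]
contact_force: [0.7, 0.3, 0.2]
gripper_width: 0.0394
```

```bash
python3 go.py 39 .006 0 .218; python3 - <<'E'
from fit import *
p=r.capture('wrist'); np.savez('pics/w1.npz',**{k:np.array(v) for k,v in p.items()})
cv2.imwrite('pics/w1.png',p['color'][...,::-1]); print(p['pose'].round(3))
for t in ['trigger_face','lock_face']: print(t,[(x['uv'],x['score']) for x in r.find_in(p,t)[:2]])
P=cloud(p).reshape(-1,3);P=P[np.isfinite(P).all(1)];print(len(P))
m=(P[:,1]>.04)&(P[:,1]<.25)&(P[:,0]>.47)&(P[:,0]<.62)&(P[:,2]>.1)&(P[:,2]<.22);P=P[m];print(m.sum())
E
```

```text
[0.42590815 0.1642487  0.31163754] 3.5 [  68.6  -21.   -58.2   48.5  -51.2 -102.7]
(array([ 0.0856,  0.1124, -0.0605]), array([ 0.0049, -0.0039, -0.0256]))
[[-0.789 -0.113  0.604  0.337]
 [ 0.041  0.971  0.235  0.096]
 [-0.613  0.21  -0.761  0.421]
 [ 0.     0.     0.     1.   ]]
trigger_face [([317.6, 179.0], 0.96)]
lock_face [([287.7, 187.5], 0.62)]
234278
12257
```

View pics/w1.png

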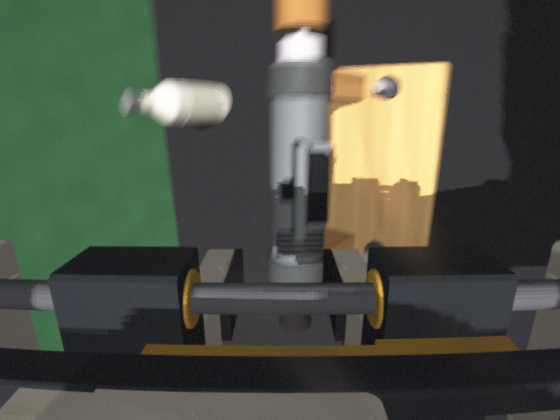

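The wrist picture shows the barrel running vertically at column 300. The rib is edge-on at (302,190), the black trigger is right of it at (318,190), and the button is left of it at (287,188). I'll plot the cross-section from all three views.

```bash
cat >> fit.py <<'E'
def crop(p):
    p['k1']=float(p['k1']);P=cloud(p).reshape(-1,3);c=np.array(p['color']).reshape(-1,3);k=np.isfinite(P).all(1);P=P[k];c=c[k]
    m=(P[:,1]>.03)&(P[:,1]<.27)&(P[:,0]>.46)&(P[:,0]<.64)&(P[:,2]>.09)&(P[:,2]<.23);return P[m],c[m]
E
python3 - <<'E'
from fit import *
a=np.array([.5523,.148,.118]); S=sframe(40)
im=np.full((560,780,3),255,np.uint8)
for i,n in enumerate(['top0','scene0','w1']):
    P,c=crop(load(n)); 
    b=(P[:,0]>.555)&(P[:,2]>.115)&(P[:,2]<.16)&(P[:,1]<.21)&(P[:,1]>.07); print(n,b.sum(),fitcyl(P[b]))
    L=S.inv().apply(P-a)
    m=(abs(L[:,1])<.04)
    for l,k in zip(L[m],c[m]):
        x=int(130+i*260+l[0]*3000);y=int(300-l[2]*3500)
        if i*260<x<i*260+260 and 0<y<560: cv2.circle(im,(x,y),1,(int(k[2])*2//3,int(k[1])*2//3,int(k[0])),-1) 
    for g in range(-4,5,1):
        x=130+i*260+g*30; cv2.line(im,(x,0),(x,559),(200,200,200) if g else (0,0,0),1)
for g in range(-3,9): cv2.line(im,(0,300-g*35),(779,300-g*35),(200,200,200) if g else (0,0,0),1)
cv2.imwrite('pics/prof.png',im)
E
```

```text
top0 477 (array([0.55074661, 0.11729823, 0.07993427]), np.float64(0.0007604112864866355))
scene0 589 (array([0.55084521, 0.11847073, 0.07949583]), np.float64(0.0017513837648151093))
w1 1142 (array([0.55101187, 0.11724458, 0.07784527]), np.float64(0.0002469220194312536))
```

View pics/prof.png

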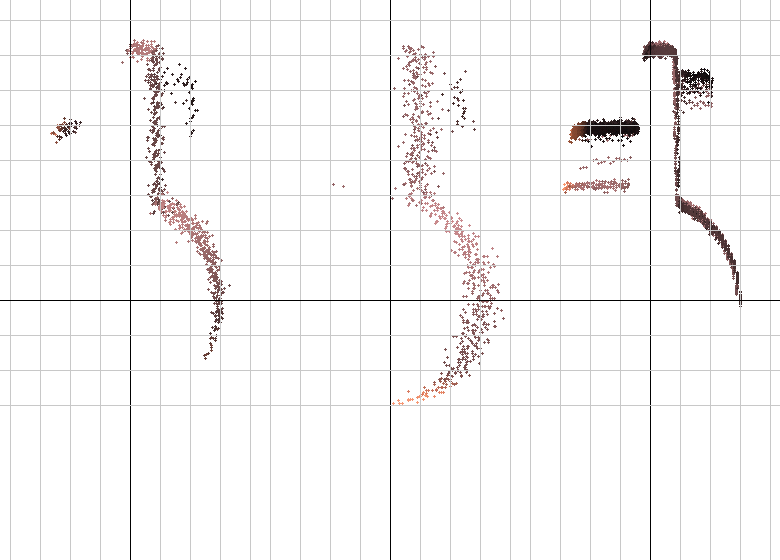

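```bash
python3 - <<'E'
from fit import *
P,c=crop(load('w1'))
b=(P[:,0]>.555)&(P[:,2]>.115)&(P[:,2]<.16)&(P[:,1]<.21)&(P[:,1]>.07)
q,e=fitcyl(P[b]); a=np.array([q[0],.13,q[1]]); th,yaw=40.,-np.degrees(np.arctan(q[2]))
for i in range(5):
    S=sframe(th,yaw); L=S.inv().apply(P-a)
    m=(abs(L[:,0]-.009)<.0015)&(L[:,2]>.034)&(L[:,2]<.066)&(L[:,1]>-.02)&(L[:,1]<.055)
    A=np.c_[L[m][:,1:],np.ones(m.sum())]; s,*_=np.linalg.lstsq(A,L[m][:,0],rcond=None); th+=np.degrees(s[1]) if 0 else -np.degrees(-s[1]); print(th,m.sum(),s)
S=sframe(th,yaw); L=S.inv().apply(P-a)
k=(L[:,2]>.066)&(L[:,0]<.012)&(L[:,0]>-.01); print('rib top',np.percentile(L[k],[2,50,98],axis=0).round(4))
k=(L[:,2]>.044)&(L[:,2]<.055)&(L[:,0]<-.003)&(L[:,0]>-.035); print('trig',np.percentile(L[k],[2,50,98],axis=0).round(4))
k=(L[:,2]>.045)&(L[:,0]>.0115)&(L[:,0]<.03); print('btn',np.percentile(L[k],[2,50,98],axis=0).round(4))
print(q,th,yaw)
E
```

```text
39.56907036980838 243 [ 0.00197938 -0.00752114  0.00967445]
38.73922815330139 246 [ 0.00219842 -0.01448348  0.00966052]
38.20190938492265 248 [ 0.00110822 -0.00937798  0.0088179 ]
40.19609911678798 169 [0.00102252 0.03480518 0.0066232 ]
39.55396863967242 233 [ 0.00207399 -0.01120729  0.00999186]
rib top [[-0.0014 -0.0247  0.0681]
 [ 0.0037  0.0156  0.0719]
 [ 0.0083  0.0605  0.0734]]
trig [[-0.0253 -0.0153  0.0472]
 [-0.0148  0.0164  0.0497]
 [-0.0045  0.0511  0.0512]]
btn [[0.0116 0.009  0.0563]
 [0.0161 0.0166 0.0636]
 [0.0206 0.0268 0.0662]]
[0.55101187 0.11724458 0.07784527] 39.55396863967242 -4.451228430164742
```

```bash
cat > go.py <<'E'
import sys
from h import *
S=sframe(40.4,-4.45); T=np.array([.5510,.13,.1172])+S.apply([-.0144,.0179,.0497])
p,q=tool(); s=r.get_state(); print('now(trig frame,mm)',(S.inv().apply(p-T)*1000).round(1),'t',s['time_s'],'q',s['joints'].round(1),'F sander',S.inv().apply(s['contact_force']).round(1),'w',s['gripper_width'])
D=toolrot(S,-1); print('rot err',np.degrees((q.inv()*D).as_rotvec()).round(2))
if len(sys.argv)>3: print(delta(T+S.apply(np.array(sys.argv[1:4],float)/1000),D))
E
python3 go.py 21 0 70
```

```text
now(trig frame,mm) [ 42.4   4.3 179.6] t 3.65 q [  68.5  -20.9  -58.2   48.3  -51.3 -102.7] F sander [-0.2 -0.5 -0.7] w 0.039278541753078176
rot err [ 1.01  0.3  -2.73]
(array([ 0.7363,  0.1083, -0.0306]), array([ 0.0224,  0.0068, -0.0607]))
```

>>> send_rows(plan=[[[0.15, 0.03, -0.006], [0.005, 0.001, -0.012]], [[0.3, 0.05, -0.012], [0.01, 0.003, -0.024]], [[0.45, 0.07, -0.018], [0.015, 0.004, -0.036]], [[0.6, 0.09, -0.024], [0.02, 0.005, -0.048]], [[0.736, 0.108, -0.03], [0.022, 0.007, -0.06]]])

```text
time_s: 4.15
tcp_pos: [0.5021, 0.1738, 0.265]
eef_rot: [-91.8, 52.9, -6.9]
contact_force: [-0.9, 0.0, 0.7]
gripper_width: 0.0398
```

```bash
python3 go.py 21 0 45; python3 - <<'E'
from fit import *
p=r.capture('wrist'); np.savez('pics/w2.npz',**{k:np.array(v) for k,v in p.items()})
cv2.imwrite('pics/w2.png',p['color'][...,::-1])
P,c=crop(p); S=sframe(40.4,-4.45);T=np.array([.5510,.13,.1172])+S.apply([-.0144,.0179,.0497]); L=S.inv().apply(P-T)*1000
for n,lo,hi in [('ribtop',(8,-60,17),(28,60,27)),('trig',(-20,-60,-5),(11,60,6)),('btn',(27,-20,-8),(40,20,20))]:
    k=((L>lo)&(L<hi)).all(1); print(n,k.sum(),np.percentile(L[k],[2,50,98],axis=0).round(1).tolist() if k.sum()>5 else '')
E
```

```text
now(trig frame,mm) [70.5 22.  96.7] t 4.15 q [  49.7   -8.8  -58.2   62.1  -34.8 -105.8] F sander [-0.2 -0.1  1.1] w 0.039783899608661695
rot err [-0.13 -1.51 -3.33]
(array([ 0.3671,  0.3088, -0.1381]), array([-0.0028, -0.0335, -0.074 ]))
ribtop 2001 [[14.0, -42.9, 17.9], [19.4, -7.7, 22.2], [23.7, 32.6, 23.7]]
trig 2249 [[-9.9, -33.0, -1.8], [-1.2, -1.1, 0.1], [7.0, 33.1, 1.5]]
btn 455 [[27.2, -8.5, 0.7], [32.5, -0.8, 13.4], [36.0, 8.4, 16.2]]
```

View pics/w2.png

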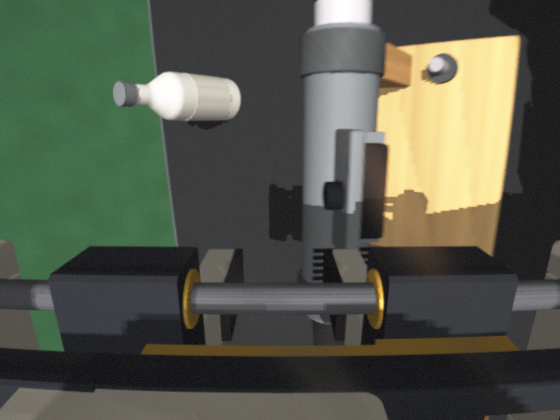

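Those two views agree on the sander frame to within 1 mm. Joint 3 is against its limit, though, so I'll identify the arm's kinematics to find a reachable pose.

```bash
cat > kin.py <<'E'
from h import *
from scipy.optimize import least_squares
D=[([-56.259,20.591,.634,-.019,-70.136,-16.506],[.19995,-.6447,.2455],[95.484,89.905,112.713]),
([12.8,-11.6,-24.8,.1,-76.5,-85.3],[.36693,-.11379,.32374],[-18.8,89.6,-1.2]),
([55.5,-21.8,-44.5,22.3,-64.,-102.8],[.39567,.04612,.30944],[-72.8,69.5,-20.8]),
([68.6,-21.,-58.2,48.5,-51.2,-102.7],[.42591,.16425,.31164],[-90.4,52.2,-3.5]),
([49.7,-8.8,-58.2,62.1,-34.8,-105.8],[.5021,.1738,.2650],[-91.8,52.9,-6.9])]
E_=lambda a,d:R.from_euler(a,d,degrees=True)
def fk(j,P,s4=1,s6=1):
    h,a1,a2,a3,d4,off,L,c6=P
    A=E_('z',j[0]); U=A*E_('y',j[1]); F=A*E_('y',j[1]-j[2]); W=F*E_('x',s4*j[3])*E_('y',-j[4])
    p=A.apply([a1,0,h])+U.apply([0,0,a2])+F.apply([d4,0,a3])+W.apply([L,off,0])
    return p,W*E_('x',s6*j[5]+c6)
def fitk():
    best=None
    for s4 in (1,-1):
        for s6 in (1,-1):
          for c in (0,90,180,270):
            def f(P):
                o=[]
                for j,p,e in D:
                    a,b=fk(j,P,s4,s6); o+=list(a-p)+list(.3*(b.inv()*E_('xyz',e)).as_rotvec())
                return np.array(o+list(.001*(np.array(P[:2])-[.3,0]))+[.001*P[3]])
            s=least_squares(f,[.25,0,.6,0,.54,-.19,.3,c])
            if best is None or s.cost<best[0]: best=(s.cost,s.x,s4,s6,f(s.x))
    return best
E
python3 -c "
from kin import *
b=fitk();np.set_printoptions(suppress=True,precision=4);print(b[0],b[1],b[2],b[3]);print((b[4][:30].reshape(5,6)*1000).round(1))"
```

```text
1.209755045324842e-06 [  0.1985  -0.0005   0.6018   0.0005   0.4642  -0.1918   0.3588 269.9928] -1 -1
[[ 0.   0.1 -0.4  0.  -0.   0. ]
 [-0.  -0.2  0.3 -0.4 -0.5 -0. ]
 [ 0.1  0.4  0.4 -0.   0.2  0.2]
 [-0.3 -0.4 -0.6  0.2 -0.5 -0. ]
 [ 0.3  0.1  0.4  0.1 -0.2  0.1]]
```

```bash
cat >> kin.py <<'E'
PK=[.1985,-.0005,.6018,.0005,.4642,-.1918,.3588,269.993]
LO=np.array([-176.03,-82.01,-58.28,-173.87,-174.79,-173.66])+1;HI=np.array([176.03,121.73,71.71,95.51,-.11,173.66])-1
def ik(p,Rt,seeds):
    out=[]
    for s in seeds:
        f=lambda j:np.r_[(lambda a,b:np.r_[a-p,.3*(b.inv()*Rt).as_rotvec()])(*fk(j,PK,-1,-1))]
        q=least_squares(f,np.clip(s,LO+1e-3,HI-1e-3),bounds=(LO,HI),x_scale=30.,max_nfev=150)
        if np.abs(q.fun).max()<3e-4 and not any(np.abs(q.x-o).max()<2 for o in out): out.append(q.x)
    return out
E
timeout 500 python3 - <<'E'
from kin import *
S=sframe(40.4,-4.45); T=np.array([.5510,.13,.1172])+S.apply([-.0144,.0179,.0497])
g=np.random.default_rng(0); sd=[g.uniform(LO,HI) for _ in range(30)]+[np.array([49.7,-8.8,-57,62.1,-34.8,-105.8])]
for z in (5,45):
  for tilt in (0,20,-20):
   for sg in (-1,1):
    Rt=toolrot(S*E_('x',tilt),sg)
    print(z,tilt,sg,[o.round(0).astype(int).tolist() for o in ik(T+S.apply([.021,0,z/1000]),Rt,sd)])
E
```

```text
5 0 -1 []
5 0 1 []
5 20 -1 []
5 20 1 []
5 -20 -1 []
5 -20 1 []
45 0 -1 []
45 0 1 []
45 20 -1 []
45 20 1 []
45 -20 -1 []
45 -20 1 []
```

```bash
timeout 550 python3 - <<'E'
from kin import *
S=sframe(40.4,-4.45); T=np.array([.5510,.13,.1172])+S.apply([-.0144,.0179,.0497])
p,q=fk([49.7,-8.8,-56.2,62.1,-34.8,-105.8],PK,-1,-1)
g=np.random.default_rng(1); sd=[g.uniform(LO,HI) for _ in range(12)]
print('test',[o.round().tolist() for o in ik(p,q,sd)])
pt=T+S.apply([.021,0,.005])
# best residual without j3 limit
lo=LO.copy();hi=HI.copy();lo[:]=-180;hi[:]=180
for Rt in (toolrot(S,-1),toolrot(S,1)):
  sol=[]
  for s in sd+[g.uniform(lo,hi) for _ in range(30)]:
    f=lambda j:(lambda a,b:np.r_[a-pt,.3*(b.inv()*Rt).as_rotvec()])(*fk(j,PK,-1,-1))
    o=least_squares(f,s,x_scale=30.,max_nfev=200)
    if abs(o.fun).max()<3e-4:
        x=(o.x+180)%360-180
        if not any(abs(x-y).max()<2 for y in sol): sol.append(x)
  print([x.round().astype(int).tolist() for x in sol])
E
```

```text
test [[50.0, -9.0, -56.0, 62.0, -35.0, -106.0]]
[[46, 108, -152, 61, -145, 14], [48, 108, -112, -57, 142, -96], [-5, 100, -126, -177, -176, -177], [176, -100, -50, -7, 180, 173], [175, -100, -54, 3, -176, -177], [-134, -108, -29, -118, -145, 14], [-5, -1, -51, -175, 0, 175], [-132, -108, -68, 123, 142, -95], [-5, 100, -130, 173, 180, 173]]
[[-5, 100, -130, 173, 180, -7], [-5, -1, -51, -175, 0, -5], [-5, 100, -126, -177, -176, 3], [-134, -108, -29, -118, -145, -166], [48, 108, -112, -57, 142, 84], [176, -100, -50, -7, 180, -7], [46, 108, -152, 61, -145, -166], [175, -100, -54, 3, -176, 3], [-132, -108, -68, 123, 142, 85]]
```

```bash
timeout 570 python3 - <<'E'
from kin import *
S=sframe(40.4,-4.45); T=np.array([.5510,.13,.1172])+S.apply([-.0144,.0179,.0497])
pt=T+S.apply([.021,0,.005])
sd=[np.array(x,float) for x in ([-5,0,-50,-170,-8,-5],[-5,0,-50,-165,-15,-175],[-5,0,-50,-160,-8,165],[40,0,-50,60,-20,-106],[40,10,-40,80,-40,80],[10,10,-40,30,-20,-60],[10,10,-40,-90,-20,60],[-5,10,-40,-130,-20,90],[20,60,20,90,-60,0])]
for b in (-15,-10,-5,0,5,10):
  for t in (-30,-15,-8,0,8,15,30):
    Rt=toolrot(S*E_('y',b)*E_('x',t),-1); R2=toolrot(S*E_('y',b)*E_('x',t),1)
    o=ik(pt,Rt,sd); o2=ik(pt,R2,sd[:3]) if not o else []
    if o or o2: print(b,t,[x.round(0).astype(int).tolist() for x in o],[x.round(0).astype(int).tolist() for x in o2],flush=True)
E
```

```text
-15 8 [[-9, 1, -52, -145, -21, 150]] []
-15 15 [[-5, 0, -44, -121, -18, 122]] []
-15 30 [[-10, 5, -40, -101, -35, 107]] []
-10 30 [[-2, 2, -36, -90, -28, 88]] []
-5 30 [[7, 1, -34, -76, -22, 66]] []
0 -30 [[56, 15, -55, 63, -55, -126]] []
0 30 [[15, 1, -34, -62, -19, 45]] []
5 -30 [[56, 15, -52, 56, -55, -117]] []
5 30 [[19, 1, -34, -51, -19, 29]] []
10 -30 [[56, 15, -48, 50, -55, -109]] []
10 -15 [[48, 6, -56, 61, -39, -110]] []
10 30 [[20, 1, -33, -44, -23, 19]] []
```

```bash
cat > path.py <<'E'
from kin import *
S=sframe(40.4,-4.45); T=np.array([.5510,.13,.1172])+S.apply([-.0144,.0179,.0497])
TAU=30.; RT=toolrot(S*E_('x',TAU),-1)
def jpath(j0,j1,n):
    Q=[j0+(j1-j0)*k/n for k in range(1,n+1)]; return [fk(j,PK,-1,-1) for j in Q]
def rows(ps,start):
    """per-5 rows relative to start of call"""
    p0,q0=start; out=[]
    for i,(p,q) in enumerate(ps):
        out.append([(q0.inv().apply(p-p0)/.15).round(3).tolist(),((q0.inv()*q).as_rotvec()/(np.pi/4)).round(3).tolist()])
        if i%5==4: p0,q0=p,q
    return out
E
timeout 500 python3 - <<'E'
from path import *
j=r.get_state()['joints']; j0=j.copy()
tg=None
for z,x in ((9,21),(30,21)):
    o=ik(T+S.apply([x/1000,0,z/1000]),RT,[np.array([15,1,-34,-62,-19,45.])]); print(z,[k.round(1).tolist() for k in o])
u=RT.as_matrix()[:,0]
for d in (.06,.09,.12,.15):
    o=ik(T+S.apply([.021,0,.009])-d*u,RT,[np.array([15,1,-34,-62,-19,45.])]); print(d,[k.round(1).tolist() for k in o])
    if o: 
        ps=jpath(j0,o[0],20); 
        a=tool(); st=[a]+ps
        print(max(((st[i][1].inv()*st[i+1][1]).magnitude()*57.3,np.linalg.norm(st[i+1][0]-st[i][0])) for i in range(20)))
        for p,q in ps[::3]: print('  tip sander',(S.inv().apply(p+.019*q.as_matrix()[:,0]-T)*1000).round(), 'toolx',S.inv().apply(q.as_matrix()[:,0]).round(2), 'tooly',S.inv().apply(q.as_matrix()[:,1]).round(2))
E
```

```text
9 [[15.6, -0.1, -34.1, -60.6, -18.6, 43.5]]
30 [[21.3, -3.7, -36.8, -52.4, -15.1, 31.7]]
0.06 [[21.6, -9.3, -39.6, -44.6, -16.7, 23.4]]
(2.9359690391969764, np.float64(0.010980522128590716))
  tip sander [65.  4. 69.] toolx [-0.1  -0.03 -0.99] tooly [-0.99 -0.    0.1 ]
  tip sander [ 46. -40.  51.] toolx [-0.22  0.01 -0.98] tooly [-0.98 -0.02  0.22]
  tip sander [ 22. -65.  41.] toolx [-0.29  0.1  -0.95] tooly [-0.96 -0.04  0.29]
  tip sander [  2. -72.  37.] toolx [-0.31  0.22 -0.92] tooly [-0.95 -0.06  0.31]
  tip sander [ -9. -65.  37.] toolx [-0.27  0.33 -0.9 ] tooly [-0.96 -0.07  0.27]
  tip sander [ -6. -49.  39.] toolx [-0.18  0.43 -0.88] tooly [-0.98 -0.05  0.18]
  tip sander [ 12. -28.  43.] toolx [-0.05  0.49 -0.87] tooly [-1.   -0.02  0.05]
0.09 [[26.8, -14.7, -44.2, -32.8, -14.5, 8.5]]
(2.643475647886387, np.float64(0.006742704121826895))
  tip sander [65.  7. 71.] toolx [-0.1  -0.02 -0.99] tooly [-1.  -0.   0.1]
  tip sander [ 48. -29.  59.] toolx [-0.2   0.03 -0.98] tooly [-0.98 -0.02  0.2 ]
  tip sander [ 30. -52.  53.] toolx [-0.26  0.12 -0.96] tooly [-0.97 -0.04  0.2
[... 980 characters left out ...]
tooly [-1.   -0.01  0.03]
0.15 [[35.5, -27.0, -54.9, -5.6, -13.5, -23.9]]
(2.2449283591466336, np.float64(0.0045138463932978545))
  tip sander [65. 12. 76.] toolx [-0.08 -0.01 -1.  ] tooly [-1.   -0.    0.08]
  tip sander [ 53. -16.  77.] toolx [-0.15  0.05 -0.99] tooly [-0.99 -0.01  0.15]
  tip sander [ 40. -36.  80.] toolx [-0.18  0.13 -0.97] tooly [-0.98 -0.02  0.18]
  tip sander [ 30. -49.  87.] toolx [-0.19  0.22 -0.96] tooly [-0.98 -0.03  0.19]
  tip sander [ 23. -57.  95.] toolx [-0.17  0.32 -0.93] tooly [-0.99 -0.04  0.16]
  tip sander [ 19. -61. 106.] toolx [-0.11  0.41 -0.91] tooly [-0.99 -0.03  0.11]
  tip sander [ 20. -65. 118.] toolx [-0.03  0.48 -0.88] tooly [-1.   -0.01  0.03]
```

```bash
python3 - <<'E'
from path import *
j0=r.get_state()['joints']
for x in rows(jpath(j0,np.array([26.8,-14.7,-44.2,-32.8,-14.5,8.5]),15),tool()): print(x)
E
```

```text
[[0.054, 0.03, -0.133], [-0.011, -0.012, 0.066]]
[[0.099, 0.069, -0.25], [-0.02, -0.037, 0.126]]
[[0.135, 0.116, -0.349], [-0.028, -0.074, 0.178]]
[[0.163, 0.166, -0.431], [-0.034, -0.119, 0.22]]
[[0.184, 0.217, -0.495], [-0.039, -0.173, 0.252]]
[[0.017, 0.047, -0.048], [-0.008, -0.059, 0.019]]
[[0.029, 0.091, -0.079], [-0.015, -0.122, 0.026]]
[[0.036, 0.129, -0.095], [-0.022, -0.186, 0.02]]
[[0.038, 0.159, -0.098], [-0.029, -0.249, 0.001]]
[[0.035, 0.179, -0.089], [-0.036, -0.31, -0.029]]
[[-0.004, 0.01, 0.02], [-0.01, -0.056, -0.041]]
[[-0.012, 0.009, 0.048], [-0.021, -0.106, -0.092]]
[[-0.023, -0.004, 0.082], [-0.033, -0.149, -0.152]]
[[-0.039, -0.028, 0.121], [-0.044, -0.184, -0.219]]
[[-0.059, -0.063, 0.163], [-0.055, -0.209, -0.292]]
```

>>> send_rows(plan=[[[0.055, 0.03, -0.13], [-0.01, -0.01, 0.065]], [[0.1, 0.07, -0.25], [-0.02, -0.035, 0.125]], [[0.135, 0.115, -0.35], [-0.03, -0.075, 0.18]], [[0.165, 0.165, -0.43], [-0.035, -0.12, 0.22]], [[0.185, 0.215, -0.495], [-0.04, -0.175, 0.25]]])

```text
time_s: 4.7
tcp_pos: [0.4861, 0.0995, 0.2235]
eef_rot: [-79.3, 63.8, 9.7]
contact_force: [0.0, -0.3, -1.2]
gripper_width: 0.0398
```

>>> send_rows(plan=[[[0.015, 0.045, -0.05], [-0.01, -0.06, 0.02]], [[0.03, 0.09, -0.08], [-0.015, -0.12, 0.025]], [[0.035, 0.13, -0.095], [-0.02, -0.185, 0.02]], [[0.04, 0.16, -0.1], [-0.03, -0.25, 0]], [[0.035, 0.18, -0.09], [-0.035, -0.31, -0.03]]])

```text
time_s: 5.2
tcp_pos: [0.4632, 0.087, 0.2055]
eef_rot: [-58.2, 57.3, 35.5]
contact_force: [-0.1, -0.8, -0.4]
gripper_width: 0.0393
```

```bash
cat > st.py <<'E'
import sys
from path import *
s=r.get_state();p,q=tool(); print('t',s['time_s'],'q',s['joints'].round(1),'trigfr mm',(S.inv().apply(p-T)*1000).round(1),'roterr',np.degrees((q.inv()*RT).as_rotvec()).round(1),'F',S.inv().apply(s['contact_force']).round(1),'w',round(s['gripper_width'],4))
if len(sys.argv)>3: print([x.tolist() for x in delta(T+S.apply(np.array(sys.argv[1:4],float)/1000),RT)])
if len(sys.argv)==3: print([x.tolist() for x in delta(T+S.apply([float(sys.argv[2])/1000,0,.009])-float(sys.argv[1])/1000*RT.as_matrix()[:,0],RT)])
E
python3 st.py 90 21
```

```text
t 5.2 q [ 33.9 -12.7 -48.6  -2.3 -21.4 -28.3] trigfr mm [  7.5 -67.6  72.1] roterr [ -2.7  -9.2 -13.1] F [-0.2 -0.8 -0.3] w 0.0393
[[-0.0582, -0.074, 0.1782], [-0.0597, -0.2054, -0.2911]]
```

>>> send_rows(plan=[[[-0.005, 0.01, 0.02], [-0.01, -0.055, -0.04]], [[-0.01, 0.01, 0.05], [-0.02, -0.105, -0.09]], [[-0.025, -0.005, 0.08], [-0.035, -0.15, -0.15]], [[-0.04, -0.03, 0.12], [-0.045, -0.185, -0.22]], [[-0.058, -0.074, 0.178], [-0.06, -0.205, -0.291]]])

```text
time_s: 5.7
tcp_pos: [0.4655, 0.1093, 0.2257]
eef_rot: [-59.5, 41.1, 37.2]
contact_force: [0.3, -0.4, 0.8]
gripper_width: 0.0397
```

```bash
python3 st.py 35 21
```

```text
t 5.7 q [ 26.8 -14.8 -44.2 -32.9 -14.4   8.4] trigfr mm [ 21.1 -45.2  87.2] roterr [-0.2  0.   0.1] F [ 0.8 -0.4  0.4] w 0.0397
[[0.3685, 0.0014, 0.0001], [-0.0037, 0.0004, 0.0032]]
```

>>> send_rows(plan=[[[0.1, 0, 0], [0, 0, 0]], [[0.2, 0, 0], [0, 0, 0]], [[0.29, 0, 0], [0, 0, 0]], [[0.35, 0, 0], [0, 0, 0]], [[0.365, 0, 0], [0, 0, 0]]])

```text
time_s: 6.2
tcp_pos: [0.4984, 0.1344, 0.189]
eef_rot: [-59.3, 41.2, 37.2]
contact_force: [-0.2, -1.6, -0.3]
gripper_width: 0.0396
```

```bash
python3 st.py 21 0 23; python3 - <<'E'
from path import *
p=r.capture('wrist'); cv2.imwrite('pics/w3.png',p['color'][...,::-1])
E
```

```text
t 6.2 q [ 18.5  -5.3 -36.9 -52.3 -17.8  32.8] trigfr mm [ 20.8 -17.6  39.2] roterr [-0.3  0.   0.1] F [-0.2 -1.6 -0.2] w 0.0396
[[0.1521, -0.0008, 0.0473], [-0.0073, 0.0005, 0.0021]]
```

View pics/w3.png

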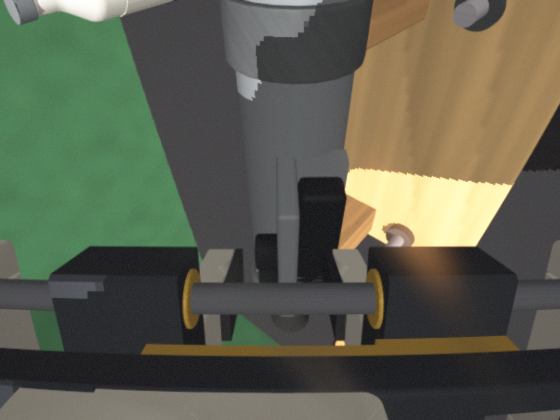

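The picture shows the rib at column 288, centred between the fingers at columns 240 and 335. The button is at (266,258) and the trigger at (318,230). I'll descend to the trigger.

>>> send_rows(plan=[[[0.03, 0, 0.003], [0, 0, 0]], [[0.06, 0, 0.006], [0, 0, 0]], [[0.09, 0, 0.009], [0, 0, 0]], [[0.11, 0, 0.012], [0, 0, 0]], [[0.11, 0, 0.012], [0, 0, 0]]])

```text
time_s: 6.75
tcp_pos: [0.5079, 0.1436, 0.1787]
eef_rot: [-59.3, 41.2, 37.2]
contact_force: [0.1, -1.0, -0.4]
gripper_width: 0.0393
```

```bash
python3 st.py 21 0 9
```

```text
t 6.75 q [ 17.6  -2.9 -35.7 -56.  -17.8  37.2] trigfr mm [20.7 -7.7 25.7] roterr [-0.3  0.   0.1] F [-0.1 -1.  -0.4] w 0.0393
[[0.1219, -0.0019, -0.0111], [-0.0068, 0.0004, 0.0015]]
```

>>> send_rows(plan=[[[0.03, 0, -0.003], [0, 0, 0]], [[0.05, 0, -0.005], [0, 0, 0]], [[0.07, 0, -0.007], [0, 0, 0]], [[0.09, 0, -0.009], [0, 0, 0]], [[0.1, 0, -0.01], [0, 0, 0]]])

```text
time_s: 7.25
tcp_pos: [0.5174, 0.1488, 0.1679]
eef_rot: [-59.3, 41.2, 37.2]
contact_force: [-4.5, -3.9, 4.3]
gripper_width: 0.0396
```

```bash
python3 st.py 21 0 8
```

```text
t 7.25 q [ 15.7  -0.6 -34.3 -60.1 -18.5  42.6] trigfr mm [20.7 -1.8 11.6] roterr [-0.3 -0.   0.1] F [-0.4 -4.3  6. ] w 0.0396
[[0.0269, -0.0023, -0.0017], [-0.007, -0.0003, 0.0015]]
```

>>> send_rows(plan=[[[0.01, 0, -0.001], [0, 0, 0]], [[0.017, 0, -0.001], [0, 0, 0]], [[0.023, 0, -0.001], [0, 0, 0]], [[0.023, 0, -0.001], [0, 0, 0]], [[0.023, 0, -0.001], [0, 0, 0]]])

```text
time_s: 7.75
tcp_pos: [0.5193, 0.1495, 0.1658]
eef_rot: [-59.4, 41.2, 37.1]
contact_force: [-10.2, -9.0, 10.4]
gripper_width: 0.0392
```

```bash
python3 st.py 21 0 7
```

```text
t 7.75 q [ 15.3  -0.1 -34.1 -60.9 -18.6  43.7] trigfr mm [20.6 -0.9  8.8] roterr [-0.3 -0.1  0.1] F [-0.5 -9.8 14.1] w 0.0392
[[0.0133, -0.0025, -0.0005], [-0.0064, -0.0012, 0.0021]]
```

>>> send_rows(plan=[[[0.003, 0.004, 0], [0, 0, 0]], [[0.004, 0.009, 0], [0, 0, 0]], [[0.004, 0.009, 0], [0, 0, 0]], [[0.004, 0.009, 0], [0, 0, 0]], [[0.004, 0.009, 0], [0, 0, 0]]], jaw=-1, force=12)

```text
time_s: 8.25
tcp_pos: [0.5173, 0.15, 0.164]
eef_rot: [-59.2, 41.3, 37.3]
contact_force: [-9.9, -4.1, 9.3]
gripper_width: 0.0176
```

```bash
python3 st.py 19.5 0 8.5
```

```text
t 8.25 q [ 15.2  -0.1 -34.2 -61.3 -18.8  44.2] trigfr mm [17.9 -0.6  8.7] roterr [-0.3  0.  -0. ] F [-1.3 -4.8 13.3] w 0.0176
[[0.0033, -0.0106, 0.0028], [-0.0072, 0.0001, -0.0002]]
```

>>> send_rows(plan=[[[0.003, -0.003, 0], [0, 0, 0]], [[0.003, -0.003, 0], [0, 0, 0]], [[0.003, -0.003, 0], [0, 0, 0]], [[0.003, -0.003, 0], [0, 0, 0]], [[0.003, -0.003, 0], [0, 0, 0]]])

```text
time_s: 8.75
tcp_pos: [0.5172, 0.15, 0.1639]
eef_rot: [-59.2, 41.3, 37.3]
contact_force: [-9.5, -5.3, 10.3]
gripper_width: 0.0178
```

```bash
python3 st.py 19.5 0 8.5
```

```text
t 8.75 q [ 15.1  -0.  -34.2 -61.3 -18.9  44.2] trigfr mm [17.9 -0.6  8.7] roterr [-0.3  0.  -0. ] F [-0.3 -6.1 13.7] w 0.0178
[[0.0032, -0.0109, 0.0026], [-0.0077, 0.0006, -0.0007]]
```

>>> send_rows(plan=[[[0.003, -0.006, 0], [0, 0, 0]], [[0.003, -0.006, 0], [0, 0, 0]], [[0.003, -0.006, 0], [0, 0, 0]], [[0.003, -0.006, 0], [0, 0, 0]], [[0.003, -0.006, 0], [0, 0, 0]]], force=20)

```text
time_s: 9.25
tcp_pos: [0.5192, 0.1498, 0.1657]
eef_rot: [-59.3, 41.1, 37.2]
contact_force: [-6.8, -5.9, 12.3]
gripper_width: 0.0138
```

```bash
python3 st.py 19.5 0 8.5; python3 - <<'E'
from path import *
p=r.capture('wrist'); a=p['color'][150:340,170:400,::-1]; cv2.imwrite('pics/w4.png',cv2.resize(a,None,fx=3.3,fy=3.1,interpolation=cv2.INTER_CUBIC))
E
```

```text
t 9.25 q [ 15.1  -0.1 -34.1 -61.2 -18.8  44.1] trigfr mm [20.5 -0.6  8.7] roterr [-0.3  0.   0.1] F [ 3.1 -6.4 13.5] w 0.0138
[[0.0034, 0.0069, 0.0026], [-0.0066, 0.0004, 0.0032]]
```

View pics/w4.png

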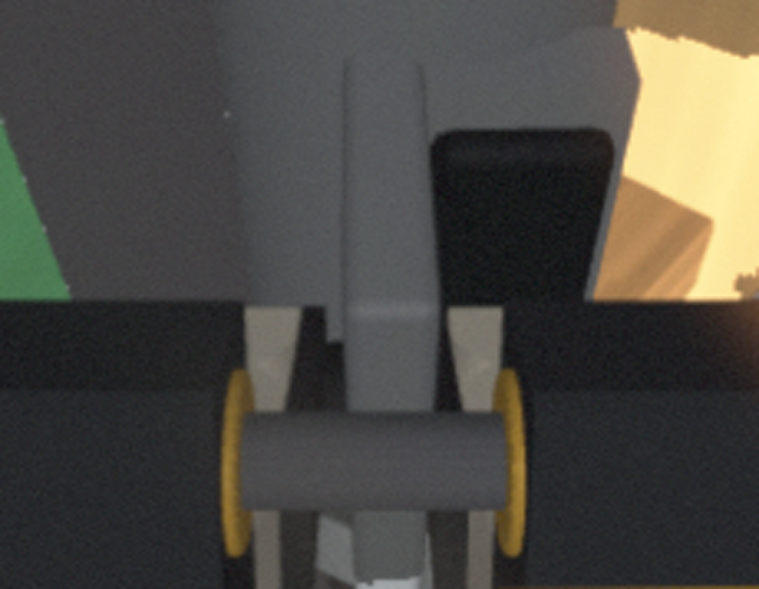

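The crop shows the rib in the middle, with the pads close to it on both sides. The jaws have closed to 13.8 mm, about the rib plus the sunk button. I'll let them settle once more.

>>> send_rows(plan=[[[0.003, 0.002, 0], [0, 0, 0]], [[0.003, 0.004, 0], [0, 0, 0]], [[0.003, 0.004, 0], [0, 0, 0]], [[0.003, 0.004, 0], [0, 0, 0]], [[0.003, 0.004, 0], [0, 0, 0]]])

```text
time_s: 9.8
tcp_pos: [0.5193, 0.1498, 0.1657]
eef_rot: [-59.4, 41.1, 37.1]
contact_force: [-7.7, -6.3, 10.0]
gripper_width: 0.0141
```

```bash
python3 st.py 19.5 0 8.5
```

```text
t 9.8 q [ 15.   -0.1 -34.  -61.5 -18.9  44.4] trigfr mm [20.6 -0.6  8.8] roterr [-0.3  0.   0.2] F [ 1.  -6.9 12.2] w 0.0141
[[0.0034, 0.0074, 0.0026], [-0.0061, 0.0004, 0.005]]
```

>>> send_rows(plan=[[[-0.003, 0.002, -0.001], [0, 0, 0]], [[-0.005, 0.002, -0.001], [0, 0, 0]], [[-0.007, 0.002, -0.001], [0, 0, 0]], [[-0.007, 0.002, -0.001], [0, 0, 0]], [[-0.007, 0.002, -0.001], [0, 0, 0]]])

```text
time_s: 10.3
tcp_pos: [0.5191, 0.1497, 0.1659]
eef_rot: [-59.3, 41.1, 37.1]
contact_force: [7.3, 3.4, -6.5]
gripper_width: 0.0139
```

```bash
python3 st.py 19.5 0 12;for i in 1 2 3;do python3 -c "
from h import *
r.capture('wrist');s=r.get_state();print(s['gripper_width'])";done
```

```text
t 10.3 q [ 15.   -0.1 -34.1 -61.4 -18.8  44.3] trigfr mm [20.6 -0.7  9. ] roterr [-0.3  0.   0.2] F [ 1.1  4.  -9.5] w 0.0139
[[-0.0152, 0.0074, 0.0142], [-0.0067, 0.0004, 0.0048]]
0.013815609439945493
0.014008216812104455
0.013870181680846255
```

>>> send_rows(plan=[[[-0.005, 0, 0.003], [0, 0, 0]], [[-0.01, 0, 0.006], [0, 0, 0]], [[-0.02, 0, 0.012], [0, 0, 0]], [[-0.03, 0, 0.017], [0, 0, 0]], [[-0.04, 0, 0.023], [0, 0, 0]]], force=9)

```text
time_s: 10.95
tcp_pos: [0.5149, 0.15, 0.171]
eef_rot: [-59.4, 41.1, 37.1]
contact_force: [6.2, 2.4, -7.3]
gripper_width: 0.0138
```

```bash
python3 st.py 19.5 0 18
```

```text
t 10.95 q [ 16.7  -1.2 -34.8 -59.1 -17.8  40.9] trigfr mm [20.7 -0.8 15.6] roterr [-0.3 -0.   0.2] F [-0.2  2.9 -9.5] w 0.0138
[[-0.0111, 0.0079, 0.0125], [-0.0069, -0.0002, 0.0048]]
```

Sliding up nicely, and the width is holding. I'll lift a few mm more so the trigger is free, then open.

>>> send_rows(plan=[[[-0.01, 0, 0.006], [0, 0, 0]], [[-0.018, 0, 0.01], [0, 0, 0]], [[-0.023, 0, 0.013], [0, 0, 0]], [[-0.023, 0, 0.013], [0, 0, 0]], [[-0.023, 0, 0.013], [0, 0, 0]]])

```text
time_s: 11.45
tcp_pos: [0.5125, 0.1498, 0.1737]
eef_rot: [-59.4, 41.1, 37.0]
contact_force: [5.5, 0.6, -7.5]
gripper_width: 0.0137
```

```bash
python3 st.py 21 0 30
```

```text
t 11.45 q [ 17.7  -1.9 -35.2 -57.6 -17.2  38.8] trigfr mm [20.7 -1.1 19.2] roterr [-0.3 -0.1  0.2] F [-0.7  1.1 -9.2] w 0.0137
[[-0.0586, -0.0023, 0.0423], [-0.0069, -0.0014, 0.0048]]
```

>>> send_rows(plan=[[[-0.01, 0, 0.006], [0, 0, 0]], [[-0.01, 0, 0.006], [0, 0, 0]], [[-0.01, 0, 0.006], [0, 0, 0]], [[-0.02, 0, 0.006], [0, 0, 0]], [[-0.04, 0, 0.006], [0, 0, 0]]], jaw=-0.1)

```text
time_s: 11.95
tcp_pos: [0.5086, 0.1478, 0.178]
eef_rot: [-59.4, 41.1, 37.0]
contact_force: [0.4, 0.2, 0.4]
gripper_width: 0.0391
```

>>> send_rows(plan=[[[-0.08, 0, 0], [0, 0, 0]], [[-0.16, 0, 0], [0, 0, 0]], [[-0.24, 0, 0], [0, 0, 0]], [[-0.32, 0, 0], [0, 0, 0]], [[-0.4, 0, 0], [0, 0, 0]]])

```text
time_s: 12.45
tcp_pos: [0.4727, 0.1203, 0.2184]
eef_rot: [-59.3, 41.0, 37.0]
contact_force: [0.1, -0.6, 0.4]
gripper_width: 0.0394
```

```bash
python3 st.py; python3 - <<'E'
from path import *
from fit import crop
p=r.capture('wrist'); cv2.imwrite('pics/w5.png',p['color'][...,::-1])
P,c=crop(p); L=S.inv().apply(P-T)*1000
for n,lo,hi in [('ribtop',(8,-60,17),(28,60,27)),('trig',(-10,-30,-14),(9,30,6)),('btn',(24,-9,3),(40,9,14))]:
    k=((L>lo)&(L<hi)).all(1); print(n,k.sum(),np.percentile(L[k],[2,50,98],axis=0).round(1).tolist() if k.sum()>5 else '')
# trough tab from top
p=r.capture('top');C=cloud(p);P=C.reshape(-1,3)
k=(P[:,0]>.625)&(P[:,0]<.70)&(P[:,1]>-.25)&(P[:,1]<-.12)&(P[:,2]>.08);t=P[k]
print('tab',k.sum(),np.percentile(t,[2,50,98],axis=0).round(4).tolist())
print([C[v,336].round(3).tolist() for v in range(165,186,2)])
E
```

```text
t 12.45 q [ 30.1 -13.4 -45.8 -30.3 -10.3   3.8] trigfr mm [ 21.1 -33.6  77.5] roterr [-0.4 -0.   0.3] F [ 0.4 -0.6  0.2] w 0.0394
ribtop 1602 [[14.0, -44.1, 18.2], [18.9, -12.6, 22.0], [23.5, 41.0, 23.1]]
trig 1736 [[-9.6, -29.2, -6.3], [-0.4, -4.0, -5.2], [8.6, 28.1, -4.1]]
btn 116 [[24.4, -8.9, 3.4], [26.4, -6.9, 11.5], [28.4, 5.4, 13.9]]
tab 611 [[0.6264, -0.2245, 0.0825], [0.6433, -0.1775, 0.1167], [0.6725, -0.1244, 0.1249]]
[[0.701, -0.205, 0.001], [0.668, -0.183, 0.126], [0.663, -0.183, 0.125], [0.659, -0.184, 0.119], [0.654, -0.184, 0.116], [0.648, -0.184, 0.118], [0.643, -0.184, 0.116], [0.637, -0.183, 0.119], [0.633, -0.185, 0.111], [0.627, -0.184, 0.115], [0.627, -0.189, 0.083]]
```

View pics/w5.png

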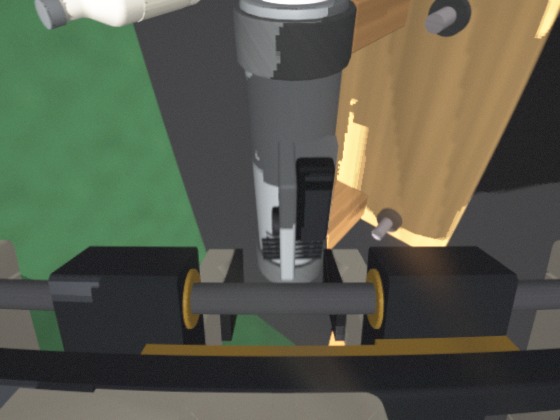

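The catch holds: the trigger face is at −5.3 mm and the button face is about 3–5 mm out of the rib, with nothing touching it. On to the trough.

```bash
python3 - <<'E'
from path import *
j0=r.get_state()['joints']; tgt=np.array([.651,-.184,.20])
for sg in (1,-1):
    x=np.array([0,0,-1.]);y=np.array([0.06,1,0])*sg;y/=np.linalg.norm(y)
    Rt=R.from_matrix(np.c_[x,y,np.cross(x,y)])
    o=ik(tgt,Rt,[np.array([0,20,0,0,-70,s]) for s in (-90,0,90,170)]);print(sg,[k.round(1).tolist() for k in o])
    for k in o:
        ps=jpath(j0,k,20)
        st=[tool()]+ps
        print(max((st[i][1].inv()*st[i+1][1]).magnitude()*57.3 for i in range(20)),max(np.linalg.norm(st[i+1][0]-st[i][0]) for i in range(20)))
        print([(p+.019*q.as_matrix()[:,0]).round(2).tolist() for p,q in ps[::2]])
        if abs(k-j0).max()<140: 
            for l in rows(ps,tool()): print(l)
E
```

```text
1 [[0.7, 22.3, -2.8, -0.0, -64.9, -94.1]]
6.317922583422397 0.02514676610026197
[[0.49, 0.13, 0.21], [0.52, 0.12, 0.2], [0.54, 0.1, 0.2], [0.57, 0.08, 0.2], [0.59, 0.05, 0.2], [0.61, 0.02, 0.19], [0.62, -0.02, 0.19], [0.64, -0.06, 0.18], [0.64, -0.11, 0.18], [0.65, -0.16, 0.18]]
[[0.041, -0.067, -0.033], [0.097, 0.022, 0.041]]
[[0.08, -0.132, -0.077], [0.195, 0.049, 0.08]]
[[0.115, -0.196, -0.13], [0.294, 0.08, 0.117]]
[[0.147, -0.259, -0.193], [0.394, 0.116, 0.152]]
[[0.174, -0.321, -0.266], [0.495, 0.157, 0.185]]
[[0.02, -0.089, -0.049], [0.103, 0.043, 0.028]]
[[0.037, -0.18, -0.107], [0.208, 0.089, 0.053]]
[[0.049, -0.271, -0.175], [0.314, 0.138, 0.074]]
[[0.057, -0.362, -0.251], [0.421, 0.191, 0.09]]
[[0.06, -0.454, -0.335], [0.53, 0.246, 0.103]]
[[0.003, -0.121, -0.047], [0.111, 0.055, 0.008]]
[[0.002, -0.244, -0.103], [0.224, 0.111, 0.011]]
[[-0.003, -0.368, -0.167], [0.338, 0.169, 0.009]]
[[-0.013, -0.494, -0.239], [0.454, 0.228, 0.003]]
[[-0.027, -0.62, -0.318], [0.571, 0.287, -0.008]]
[[-0.005, -0.151, -0.026], [0.12, 0.057, -0.015]]
[[-0.014, -0.305, -0.059], [0.241, 0.113,
[... 737 characters left out ...]
[0.037, -0.051, -0.203], [-0.192, 0.01, 0.103]]
[[0.049, -0.068, -0.315], [-0.285, 0.01, 0.156]]
[[0.057, -0.079, -0.434], [-0.377, 0.006, 0.211]]
[[0.06, -0.084, -0.558], [-0.466, -0.001, 0.266]]
[[0.003, 0.047, -0.121], [-0.089, -0.012, 0.054]]
[[0.002, 0.103, -0.244], [-0.176, -0.028, 0.108]]
[[-0.003, 0.167, -0.368], [-0.261, -0.048, 0.162]]
[[-0.013, 0.239, -0.494], [-0.344, -0.073, 0.215]]
[[-0.027, 0.318, -0.62], [-0.425, -0.102, 0.267]]
[[-0.005, 0.125, -0.089], [-0.08, -0.033, 0.049]]
[[-0.014, 0.258, -0.174], [-0.159, -0.07, 0.095]]
[[-0.025, 0.396, -0.256], [-0.235, -0.112, 0.139]]
[[-0.041, 0.541, -0.333], [-0.309, -0.157, 0.179]]
[[-0.06, 0.691, -0.405], [-0.381, -0.207, 0.217]]
```

>>> send_rows(plan=[[[-0.02, -0.07, -0.03], [-0.1, 0.02, 0.04]], [[-0.02, -0.13, -0.08], [-0.205, 0.035, 0.085]], [[-0.02, -0.195, -0.13], [-0.305, 0.05, 0.13]], [[-0.01, -0.26, -0.19], [-0.405, 0.06, 0.18]], [[0.02, -0.32, -0.265], [-0.5, 0.075, 0.23]]], jaw=-1)

```text
time_s: 13.05
tcp_pos: [0.5203, 0.0837, 0.2326]
eef_rot: [-81.9, 51.9, 37.6]
contact_force: [0.1, 0.5, -0.5]
gripper_width: 0.0049
```

>>> send_rows(plan=[[[0.02, -0.03, -0.1], [-0.095, 0.005, 0.05]], [[0.035, -0.05, -0.2], [-0.19, 0.01, 0.1]], [[0.05, -0.07, -0.315], [-0.285, 0.01, 0.155]], [[0.055, -0.08, -0.435], [-0.375, 0.005, 0.21]], [[0.06, -0.085, -0.56], [-0.465, 0, 0.265]]])

```text
time_s: 13.55
tcp_pos: [0.5777, 0.0199, 0.2253]
eef_rot: [-103.8, 63.8, 36.8]
contact_force: [-0.3, -0.2, -0.1]
gripper_width: 0.0007
```

>>> send_rows(plan=[[[0, 0.05, -0.12], [-0.09, -0.01, 0.055]], [[0, 0.1, -0.245], [-0.175, -0.03, 0.11]], [[0, 0.165, -0.37], [-0.26, -0.05, 0.16]], [[-0.01, 0.24, -0.495], [-0.345, -0.075, 0.215]], [[-0.03, 0.32, -0.62], [-0.425, -0.1, 0.265]]])

```text
time_s: 14.05
tcp_pos: [0.6199, -0.0762, 0.2174]
eef_rot: [-124.9, 76.5, 35.1]
contact_force: [-0.4, -0.1, -0.2]
gripper_width: 0.0003
```

```bash
cat > tr.py <<'E'
import sys
from kin import *
x=np.array([0,0,-1.]);y=-np.array([0.06,1,0]);y/=np.linalg.norm(y);Rt=R.from_matrix(np.c_[x,y,np.cross(x,y)])
s=r.get_state();print(s['time_s'],s['tcp_pos'].round(4),s['joints'].round(1),'F',s['contact_force'].round(1),s['gripper_width'])
print([k.tolist() for k in delta(list(map(float,sys.argv[1:4])),Rt)]); print('tool',tool()[1].as_matrix().round(2).tolist())
E
python3 tr.py .651 -.184 .2
```

```text
14.05 [ 0.6199 -0.0762  0.2174] [  6.9  11.9 -13.3  -7.9 -53.2  67.1] F [-0.4 -0.1 -0.2] 0.0003050339815514412
[[0.0559, 0.6208, -0.4294], [-0.3672, -0.2058, 0.2192]]
tool [[0.19, -0.32, -0.93], [0.13, -0.93, 0.35], [-0.97, -0.19, -0.13]]
```

>>> send_rows(plan=[[[0, 0.14, -0.1], [-0.08, -0.04, 0.045]], [[0.01, 0.28, -0.2], [-0.16, -0.08, 0.09]], [[0.03, 0.42, -0.3], [-0.24, -0.13, 0.14]], [[0.04, 0.54, -0.38], [-0.31, -0.17, 0.18]], [[0.056, 0.62, -0.43], [-0.367, -0.206, 0.219]]])

```text
time_s: 14.55
tcp_pos: [0.6514, -0.185, 0.1982]
eef_rot: [-35.9, 89.7, 140.9]
contact_force: [0.2, 0.1, -1.1]
gripper_width: 0.0002
```

```bash
python3 tr.py .653 -.184 .145; python3 - <<'E'
from h import *
p=r.capture('wrist'); cv2.imwrite('pics/w6.png',p['color'][...,::-1]); C=cloud(p);P=C.reshape(-1,3)
k=(P[:,0]>.62)&(P[:,0]<.70)&(P[:,1]>-.25)&(P[:,1]<-.12)&(P[:,2]>.09)&(P[:,2]<.14);t=P[k];print('tab',k.sum(),np.percentile(t,[2,50,98],axis=0).round(4).tolist())
E
```

```text
14.55 [ 0.6514 -0.185   0.1982] [  0.5  22.6  -2.4  -0.2 -65.1  86.4] F [ 0.2  0.1 -1.1] 0.00015034604773204346
[[0.3543, -0.0065, -0.0116], [0.0049, 0.0048, 0.0035]]
tool [[-0.0, -0.06, -1.0], [0.0, -1.0, 0.06], [-1.0, -0.0, 0.0]]
tab 6450 [[0.6327, -0.2288, 0.0937], [0.6548, -0.1797, 0.1188], [0.6754, -0.127, 0.1233]]
```

View pics/w6.png

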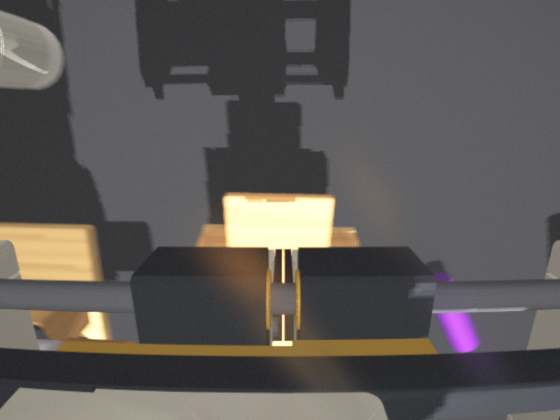

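The picture shows the tab at columns 225–333, rows 195–245, centred under the closed fingers at column 283. I'll press it down.

>>> send_rows(plan=[[[0.1, 0, -0.01], [0, 0, 0]], [[0.2, 0, -0.02], [0, 0, 0]], [[0.29, 0, -0.03], [0, 0, 0]], [[0.35, 0, -0.03], [0, 0, 0]], [[0.38, 0, -0.03], [0, 0, 0]]])

```text
time_s: 15.1
tcp_pos: [0.6552, -0.1857, 0.1385]
eef_rot: [-5.7, 89.5, 171.3]
contact_force: [0.3, 0.6, 0.9]
gripper_width: 0.0003
```

>>> send_rows(plan=[[[0.06, 0, -0.01], [0, 0, 0]], [[0.12, 0, -0.02], [0, 0, 0]], [[0.18, 0, -0.03], [0, 0, 0]], [[0.24, 0, -0.04], [0, 0, 0]], [[0.3, 0, -0.05], [0, 0, 0]]])

```text
time_s: 15.6
tcp_pos: [0.6625, -0.186, 0.0928]
eef_rot: [-6.0, 89.5, 171.0]
contact_force: [0.4, -0.5, 0.4]
gripper_width: 0.0003
```

```bash
python3 tr.py .665 -.184 .078
```

```text
15.6 [ 0.6625 -0.186   0.0928] [  0.5  28.8  -7.4  -0.1 -54.2  86.5] F [ 0.4 -0.5  0.4] 0.0003285918132922616
[[0.0983, -0.0138, -0.0165], [0.0084, 0.0101, 0.001]]
tool [[-0.01, -0.05, -1.0], [0.0, -1.0, 0.05], [-1.0, -0.0, 0.01]]
```

>>> send_rows(plan=[[[0.03, 0, -0.005], [0, 0, 0]], [[0.06, 0, -0.01], [0, 0, 0]], [[0.09, 0, -0.015], [0, 0, 0]], [[0.1, 0, -0.015], [0, 0, 0]], [[0.11, 0, -0.015], [0, 0, 0]]])

```text
time_s: 16.1
tcp_pos: [0.6645, -0.1862, 0.0794]
eef_rot: [1.2, 89.6, 178.2]
contact_force: [-10.2, 4.9, 27.9]
gripper_width: 0.0004
```

```bash
python3 tr.py .665 -.184 .078; python3 - <<'E'
from h import *
p=r.capture('top'); cv2.imwrite('pics/t2.png',cv2.resize(p['color'][130:290,230:430,::-1],None,fx=3.5,fy=3.5,interpolation=cv2.INTER_CUBIC)); C=cloud(p)
print([(v,C[v,331].round(3).tolist()) for v in range(165,262,6)])
E
```

```text
16.1 [ 0.6645 -0.1862  0.0794] [  0.5  29.7  -7.9  -0.  -52.9  86.5] F [-10.2   4.9  27.9] 0.0003780455651069166
[[0.0096, -0.015, -0.0025], [0.0097, 0.0096, -0.0002]]
tool [[-0.01, -0.05, -1.0], [0.0, -1.0, 0.05], [-1.0, 0.0, 0.01]]
[(165, [0.645, -0.147, 0.259]), (171, [0.637, -0.152, 0.229]), (177, [0.637, -0.165, 0.15]), (183, [0.636, -0.179, 0.06]), (189, [0.618, -0.178, 0.067]), (195, [0.6, -0.176, 0.076]), (201, [0.584, -0.176, 0.073]), (207, [0.566, -0.174, 0.083]), (213, [0.55, -0.175, 0.075]), (219, [0.534, -0.177, 0.059]), (225, [0.518, -0.177, 0.061]), (231, [0.5, -0.175, 0.071]), (237, [0.484, -0.175, 0.07]), (243, [0.467, -0.174, 0.071]), (249, [0.451, -0.172, 0.078]), (255, [0.435, -0.172, 0.082]), (261, [0.42, -0.166, 0.112])]
```

View pics/t2.png

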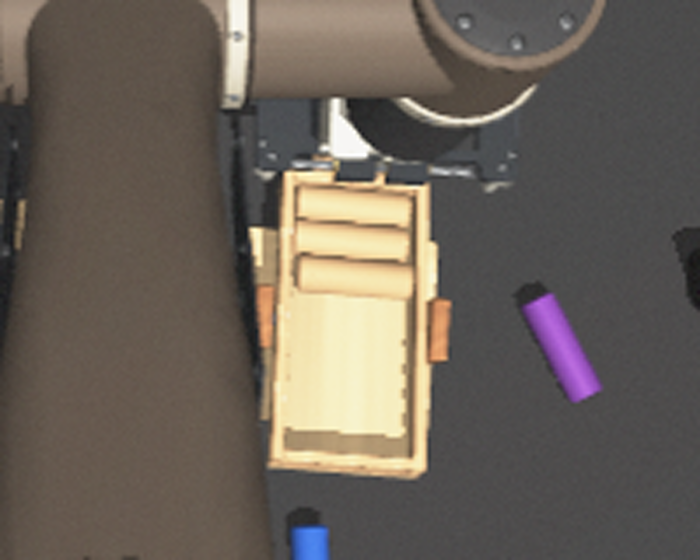

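The three dowels lie at the tab end (crop rows 205, 238 and 275) and the trough is against its stop. The bystanders are untouched. I'll let it settle with less force, then lift off straight up.

>>> send_rows(plan=[[[-0.005, 0, 0], [0, 0, 0]], [[-0.01, 0, 0], [0, 0, 0]], [[-0.015, 0, 0], [0, 0, 0]], [[-0.02, 0, 0], [0, 0, 0]], [[-0.03, 0, 0], [0, 0, 0]]])

```text
time_s: 16.65
tcp_pos: [0.6644, -0.1862, 0.0836]
eef_rot: [0.9, 89.5, 177.9]
contact_force: [0.4, 0.7, 0.4]
gripper_width: 0.0005
```

>>> send_rows(plan=[[[-0.1, 0, -0.02], [0, 0, 0]], [[-0.3, 0, -0.04], [0, 0, 0]], [[-0.5, 0, -0.06], [0, 0, 0]], [[-0.75, 0, -0.08], [0, 0, 0]], [[-1, 0, -0.1], [0, 0, 0]]])

```text
time_s: 17.15
tcp_pos: [0.6803, -0.1871, 0.2343]
eef_rot: [0.8, 89.5, 177.8]
contact_force: [0.6, 0.0, -0.5]
gripper_width: 0.0009
```

>>> send_rows(plan=[[[0, 0.2, 0], [0, 0, 0]], [[0, 0.4, 0], [0, 0, 0]], [[0, 0.6, 0], [0, 0, 0]], [[0, 0.8, 0], [0, 0, 0]], [[0, 0.8, 0], [0, 0, 0]]])

```text
time_s: 17.65
tcp_pos: [0.6732, -0.3104, 0.2335]
eef_rot: [2.9, 89.4, 179.7]
contact_force: [0.0, -0.0, 0.7]
gripper_width: 0.0005
```

```bash
python3 - <<'E'
from path import *
from fit import crop
s=r.get_state();print(s['time_s'],s['contact_force'].round(1),abs(s['qd']).max())
pic={}
for n in ('top','scene'):
    p=r.capture(n);pic[n]=p;P,c=crop(p);L=S.inv().apply(P-T)*1000
    for m,lo,hi in [('trig',(-10,-30,-14),(9,30,6)),('btn',(25,-9,0),(42,9,12))]:
        k=((L>lo)&(L<hi)).all(1);print(n,m,k.sum(),np.median(L[k],0).round(1) if k.sum() else '')
    C=cloud(p)
    if n=='top': print([(v,C[v,331].round(3).tolist()) for v in range(165,262,6)])
a=cv2.resize(pic['scene']['color'][120:330,90:430,::-1],None,fx=2.3,fy=2.3,interpolation=cv2.INTER_CUBIC);cv2.imwrite('pics/s2.png',a)
E
```

```text
17.65 [ 0.  -0.   0.7] 2.545006676346758
top trig 15 [-7.9  0.3 -5. ]
top btn 22 [28.8 -0.6  6.3]
[(165, [0.549, -0.074, 0.697]), (171, [0.542, -0.074, 0.699]), (177, [0.534, -0.073, 0.702]), (183, [0.526, -0.072, 0.706]), (189, [0.519, -0.071, 0.71]), (195, [0.512, -0.071, 0.711]), (201, [0.505, -0.07, 0.713]), (207, [0.498, -0.07, 0.716]), (213, [0.491, -0.069, 0.718]), (219, [0.484, -0.069, 0.721]), (225, [0.477, -0.068, 0.722]), (231, [0.471, -0.068, 0.722]), (237, [0.464, -0.067, 0.728]), (243, [0.458, -0.067, 0.727]), (249, [0.451, -0.066, 0.732]), (255, [0.445, -0.066, 0.731]), (261, [0.439, -0.066, 0.734])]
scene trig 0 
scene btn 20 [28.8  0.4  5.7]
```

View pics/s2.png

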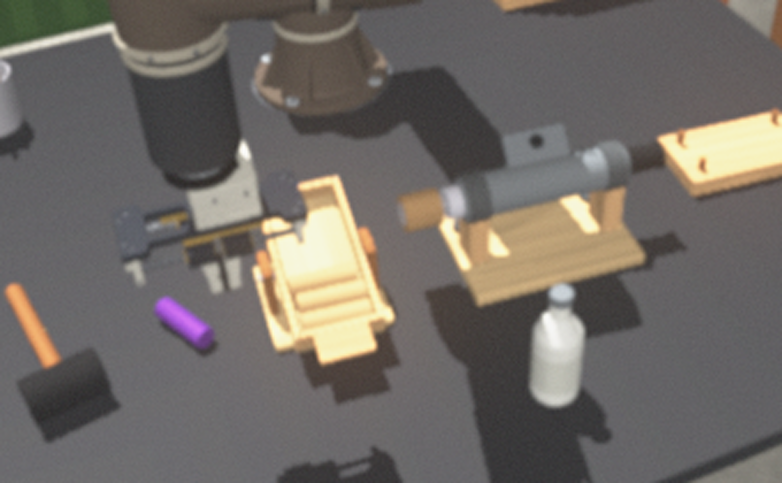

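The picture shows the trough tipped with its tab at (345,340) down. The dowels lie together at the tab end around (335,295). The arm is clear, and the mallet, glue bottle and panel are unmoved. Handing in.

```bash
python3 -c "
from plant import r
print(r.close_job())"
```

```text
the job is handed in; nothing more can be done
None
```

The sander is latched on and the trough is tipped with all three dowels at its tab end. I handed the job in at about 17.8 s; no verdict was reported.

**Sander:** One finger squeezed the trigger to its stop and the other pushed the lock-on button in. I then eased the trigger and the catch took it. Joint 3's limit ruled out a straight approach, so the tool was tilted 30° along the barrel. The hand squeezed with at most 20 N of grip, plus about 14 N on the trigger.

**Trough:** Closed fingers pressed the tab down to its stop and lifted off. The force peaked at about 30 N against the stop, well above the 1–2 N needed.

**Last checks:**
- **Trigger:** its face stood 5.0–5.3 mm in, which fits the catch's 5.5 mm.
- **Lock-on button:** a near wrist view put it about 7–8 mm in, but the two far cameras' noisier readings gave 6.2 mm. That is still past the 6 mm limit, though with little margin.
- **Trough and dowels:** the trough stayed down after the lift, with the dowels at the tab end. I judged this by eye, because the arm hid the trough from the top camera.
- **Bystanders:** the glue bottle, mallet and panel look unmoved, and the look-alikes were not touched.
- **Contact:** no contact force beyond sensor noise, with the robot clear of everything.

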